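Fit the drip collar and show the bottle to the phone

ROBOT

A 7-joint arm with a two-finger parallel gripper is mounted at the origin on a cart in front of the work surface, level with it; the furniture and walls round the work are solid. World frame = base frame: x ahead of the robot, y to its left, z up, the work surface at z = 0. Lengths are in mm, angles in rad, forces in N, time in s.
With the tool pointing down it reaches from about 425 to 875 mm from the base axis. Payload 8.4 kg.
Tool frame: the origin (TCP) lies midway between the tips of the shut fingers; the grasp point (between the pads) lies 19 mm behind it; z points along the fingers, y is the direction in which the jaws open and shut (so a half turn about z gives the same grasp; the last joint's range is limited). The gripper opens to 87 mm and grips with 3 to 60 N. Pads are 19 mm wide; open, the fingers measure 117 mm over their backs; the gripper's body (75 mm by 190 mm) begins 51 mm behind the grasp point.
Start: joints at [1.074, 0.333, 0.04, 1.465, -0.013, 1.343, -0.059], TCP at [251.78, -599.225, 222.546] pointing down, gripper open.
Joint ranges: [-2.58, 2.58], [-0.38, 2.09], [-1.3, 1.39], [0.25, 2.4], [-1.5, 4.64], [0.08, 2.09], [-2.65, 2.65]. Speed limits (rad/s): [2.22, 2.22, 2.79, 2.79, 3.14, 3.14, 3.14].

INTERFACE

Orientations are given as a rotation vector (axis times angle).
In Python, from rig import robot gives the robot as it stands. The module is installed in compiled form; this text tells all that it offers.
- The arm moves only by the tool arm_command, never from a script. Its argument "rows" is a list of rows, each a list of 7 numbers: the turn, a rotation vector about the tool's x, y, z in rad, then the shift along the tool's x, y, z in cm, then the opening, from 0 (shut) to 1 (fully open). A call has 1 to 20 rows; each row is the pose to reach, as a shift and turn from the pose commanded when the call began, along the tool's axes at that moment; what a row does not reach only later rows make up. A row lasts 1/12 s, in which the tool goes at most 41.7 mm and 7.16 degrees, less where a joint would pass 70% of its speed; a pose out of reach is approached as far as the arm can. A call with a gripper value outside its range is refused whole. The fingers move at their own pace and stop on an object; the grip force is fixed at half the most. Time passes only in rows, so rows that repeat a pose let the fingers close. It gives the time, the measured TCP pose, the force and the opening at its end, in the units of the state.
- robot.observe(): the state, without advancing time (a new reading comes with each control period).
- robot.capture(name): name is "side" or "top"; returns (picture, depth): 480x640x3 uint8, red, green, blue; 480x640 float32, mm along the optical axis (not along the pixel's ray), 0 where there is no reading.
- robot.camera_params(name): a dict with "fx", "fy", "cx", "cy" (pixels), "k1" (the pictures are not rectified: a ray, as slopes to the right and down, at radius r is drawn at 1 + k1 r^2 times it, then the intrinsics apply), "xyz" and "rotation" of the camera in the world. Camera axes: x right, y up, looking along -z (the intrinsics and any distortion apply to the point x, -y, -z); pixel columns grow to the right and rows downward; lengths in mm; the calibration is good to about 2 mm. A picture is of the moment at which its call begins. camera_params takes no time and is no camera call.
- robot.finish_job(): hands the job in, once; it reports no verdict.
Trained networks look in the newest picture that a camera, given by its name, has taken for a name from the list of things; names that differ only in an ending like _2 or _b are one class to them, and where a whole thing is asked for, a point or a joint stands for the part that bears it (a point fixed in the world has none). Each returns a list of dicts, best first, with "p" (0 to 1); they miss things now and then, are a little off and sometimes report something else, mostly with a low value. They report only what shows in the picture. A call takes as long as a camera call.
- robot.spot_in(target, camera): "xy" ([column, row] in pixels, amid what is visible of it).
- robot.trace(target, camera): "pixels" (480x640 bool, what is visible of it) and "xy" ([column, row] in pixels, amid what is visible of it).
- robot.mark_of(target, camera): "xy" ([column, row] in pixels: a listed point, or the origin of a listed thing).
The state is a dict: "t": time; "joints": joint angles; "dq": joint speeds; "joint_efforts": joint torques, N m; "ee_pos": TCP position; "tcp_rot": TCP orientation; "wrist_force": force on the tool from outside, world axes, zero at the start; "moment": the same for the moment, N m; "width": opening from 0.0 (shut) to 1.0 (fully open).
Only numpy, scipy, OpenCV 4.12 (cv2) and the standard library are available. Lean on these libraries where they do the work, as an engineer would, in place of code of your own. Each camera call takes 0.05 s, during which the arm holds its last target.

TASK

Slip the loose steel drip collar over the cap of the brown glass bottle while the bottle stands on the worktop, and let it settle on the bottle's shoulder. Then lift the bottle, keep it upright, and show it to the camera of the phone on the stand: about 15 cm straight in front of the lens, with the collar level with the lens and the bottle's label turned to face it. Finish while still holding it there, steady in the air, and leave the other containers where they stand.

Things in the scene. Friction and masses are not known exactly. Their poses are not given: they have to be found in the camera images.
- bottle_mid (a point): centre (half-way up) of the brown glass bottle with a yellow cap: 173 mm tall, 58 mm across, about 0.4 kg, loose, in a row with two tins. From its underside: straight body to 84 mm, conical shoulder to 117 mm, neck 28 mm across, cap 28.4 mm across from 158 to 173 mm, fixed on and fit to be gripped. z points up its axis; the middle of the label faces along -x.
- collar_mid (a point): centre (half-way up, on the axis) of the drip collar, a plain bare-steel ring lying flat and loose on the worktop between the row and the phone: 48 mm outside, 35 mm bore, 22 mm high, 60 g, either way up, z along its axis. On the bottle it drops freely down the neck and rests on the shoulder with its centre about 29 mm above the bottle's centre (116 mm above the bottle's underside).
- lens (a point): middle of the glass of the camera lens of a blue phone (72 x 9 x 148 mm, upright) clamped in a fixed stand with a 96 mm round foot, to the left of the work; lens 190 mm above the worktop, phone's top edge at 214 mm. The lens looks level along -x, square to the phone's back; y lies across the phone, z points up.
- ketchup: red squeeze bottle with a red cap, 198 mm tall, 47 mm across, loose, behind the row; origin at the centre of its underside. Leave it alone.
- pepper: black and white card drum with a white lid, 98 mm tall, 46 mm across, loose, behind the row; origin at the centre of its underside. Leave it alone.
- tomato_tin: tin with a green and red wrapper, 58 mm tall, 75 mm across, loose, in the row with the brown bottle; origin at the centre of its underside. Leave it alone.
- fish_tin: flat silver and dark blue tin, 40 mm tall, 86 mm across, loose, in the row with the brown bottle; origin at the centre of its underside. Leave it alone.

How it is judged (in metres and radians):
On the way:
1. the collar rests on the shoulder of the bottle, let go, while the bottle stands upright on the worktop (z of collar_mid in the frame of bottle_mid between 0.017 and 0.042 m and x of collar_mid in the frame of bottle_mid between -0.008 and 0.008 m and y of collar_mid in the frame of bottle_mid between -0.008 and 0.008 m and height (world z) of bottle_mid below 0.093 m and angle between bottle_mid's own z axis and vertical below 0.1 rad and contact force between the fingers and collar below 0.5 N), for 0.2 s.
At the end, for the whole second after the job is handed in: bottle held still in the air by the fingers, clear of the phone, upright within 11 degrees; collar seated (within 8 mm of the axis), its centre 10 to 20 cm before the lens, within 35 mm sideways and 30 mm in height of the lens axis; label facing the phone within 23 degrees (z of collar_mid in the frame of bottle_mid between 0.017 and 0.042 m and x of collar_mid in the frame of bottle_mid between -0.008 and 0.008 m and y of collar_mid in the frame of bottle_mid between -0.008 and 0.008 m and angle between bottle_mid's own z axis and vertical below 0.2 rad and x of collar_mid in the frame of lens between -0.2 and -0.1 m and y of collar_mid in the frame of lens between -0.035 and 0.035 m and z of collar_mid in the frame of lens between -0.03 and 0.03 m and angle between the x axis of bottle_mid and the x axis of lens, either way round below 0.4 rad and x of lens in the frame of bottle_mid below -0.05 m and contact force between the fingers and vinegar above 1 N and contact force between vinegar and phone below 0.3 N and linear speed of vinegar below 0.03 m/s); the arm keeps its last pose, push and grip.
It fails at once if the brown bottle is tipped by more than 30 degrees (angle between bottle_mid's own z axis and vertical above 0.52 rad).
It fails at once if one of the other bottles, drums or tins is moved by more than 4 cm or toppled (distance of any of ketchup, pepper, tomato_tin, fish_tin from where it was at the start of the episode above 0.04 m or angle between any of ketchup, pepper, tomato_tin, fish_tin's own z axis and vertical above 0.5 rad).
It also fails if it takes over 64 s, if anything falls off the work surface, if the arm or the gripper's body presses on something with over 40 N, if the wrist force passes 120 N, or if a joint passes its speed limit or range.

## Working session

There is one attempt and no reset: what is moved stays moved. The work goes in short steps, Python scripts to look and compute and a tool call to move; the robot and the scene stay as the last step left them, time stands still between calls to the robot, and variables do not carry over. Pictures are saved under pics/ and viewed, and the job is handed in when it is done.

Besides the shell and the picture viewer there is one more tool, called after ">>>" as name([rows], argument=value, ...), one row to a line, values as JSON. arm_command: Moves the arm, as the interface text tells. Its arguments: {"type":"object","properties":{"rows":{"type":"array","items":{"type":"array","items":{"type":"number"}}}},"required":["rows"]}

```bash
mkdir -p pics; cat > h.py <<'E'
import numpy as np, cv2
from rig import robot
from scipy.spatial.transform import Rotation as R
def rot(c):
    r=np.array(c["rotation"],float)
    return r if r.shape==(3,3) else (R.from_rotvec(r).as_matrix() if r.size==3 else R.from_quat(r).as_matrix())
def ray(c,px):
    K=np.array([[c["fx"],0,c["cx"]],[0,c["fy"],c["cy"]],[0,0,1.]])
    d=np.array([c["k1"],0,0,0,0.])
    u=cv2.undistortPoints(np.array(px,float).reshape(-1,1,2),K,d).reshape(-1,2)
    return u
def world(c,px,depth):
    u=ray(c,px);z=np.atleast_1d(depth)
    P=np.c_[u[:,0]*z,-u[:,1]*z,-z]
    return P@rot(c).T+np.array(c["xyz"])
def atz(c,px,z):
    u=ray(c,px);d=np.c_[u[:,0],-u[:,1],-np.ones(len(u))]@rot(c).T
    o=np.array(c["xyz"]);return o+d*((z-o[2])/d[:,2])[:,None]
def save(p,n): cv2.imwrite(f"pics/{n}.png",p[:,:,::-1])
E
python3 - <<'E'
from h import *
print(robot.observe())
for n in("side","top"):
    c=robot.camera_params(n);print(n,c)
    p,d=robot.capture(n);save(p,n+"0");np.save(n+"0d.npy",d)
    for t in("bottle_mid","collar_mid","lens","ketchup","pepper","tomato_tin","fish_tin"):
        m=robot.mark_of(t,n)[:2]; print(t,[(np.round(x["xy"],1),round(x["p"],2)) for x in m])
E
```

```text
{'t': 0.0, 'joints': array([ 1.07375388,  0.33390869,  0.03986442,  1.46629572, -0.01334817,
        1.34330692, -0.05849393]), 'dq': array([ 8.63092536e-04,  9.86315849e-05, -1.20048013e-04, -4.14861016e-04,
        2.61577132e-05, -2.97601060e-04, -1.14763728e-03]), 'joint_efforts': array([-1.30909721e-03, -6.56362867e+01,  1.33498203e+00, -4.03816688e+01,
       -5.96293900e-02,  4.46900656e-02,  1.43177108e-04]), 'ee_pos': array([ 251.60183391, -598.80499705,  221.64863884]), 'tcp_rot': array([-3.07808744e+00, -6.20517559e-01,  7.55896440e-04]), 'wrist_force': array([-1.09254452,  0.37292414,  0.26995744]), 'moment': array([-0.00409779, -0.01908666, -0.0987732 ]), 'width': 1.0010813853565048}
side {'fx': 483.8513880309676, 'fy': 483.8513880309676, 'cx': 322.4403629997017, 'cy': 235.08457727175153, 'k1': -0.06907120853875456, 'xyz': array([ 49.26302655, 622.38444956, 837.52003931]), 'rotation': array([ 0.33825797, -1.02155189, -2.33401101])}
bottle_mid [(array([415.5, 177.8]), 0.68)]
collar_mid [(array([294.9, 315.8]), 0.71)]
lens [(array([215. , 328.1]), 0.96), (array([367.4, 255.2]), 0.46)]
ketchup [(array([364.2, 190.6]), 0.66)]
pepper [(array([305.9, 251.3]), 0.8)]
tomato_tin [(array([369. , 257.4]), 0.86), (array([418.9, 177.9]), 0.72)]
fish_tin [(array([383.2, 224. ]), 0.55)]
top {'fx': 455.3287040302254, 'fy': 455.3287040302254, 'cx': 319.27155958358145, 'cy': 242.34885652710852, 'k1': -0.0477138584437755, 'xyz': array([ 354.90531109,   -8.80871501, 1150.81221416]), 'rotation': array([ 0.12037877, -0.13481813, -1.57448727])}
bottle_mid [(array([470., 267.]), 0.77)]
collar_mid [(array([259.1, 266.9]), 0.66)]
lens [(array([150.1, 260.9]), 0.58)]
ketchup [(array([438.8, 217.8]), 0.59)]
pepper [(array([324.7, 221. ]), 0.61)]
tomato_tin [(array([355.2, 278.2]), 0.64)]
fish_tin [(array([410.9, 264.4]), 0.93)]
```

View pics/side0.png

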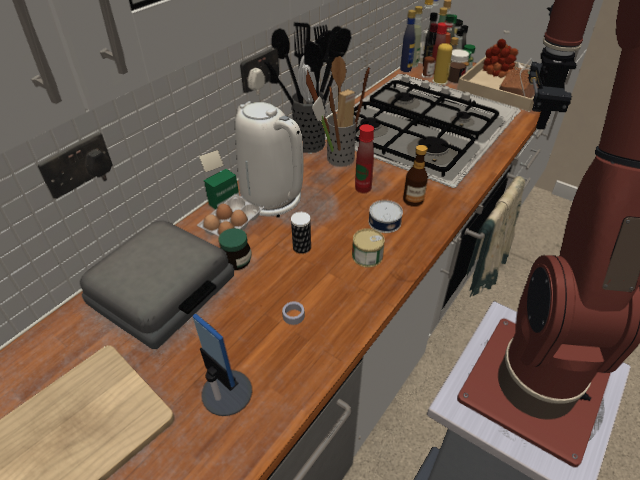

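View pics/top0.png

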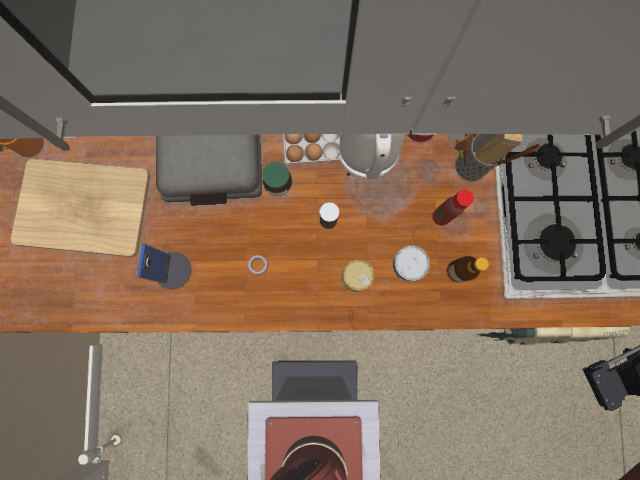

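```bash
python3 - <<'E'
from h import *
P={}
for n in("side","top"):
    c=robot.camera_params(n);p,d=robot.capture(n)
    for t in("bottle_mid","collar_mid","lens","ketchup","pepper","tomato_tin","fish_tin"):
        tr=robot.trace(t,n)
        if not tr: print(n,t,'none');continue
        for k in tr[:1]:
            m=k["pixels"]&(d>0);ys,xs=np.nonzero(m)
            W=world(c,np.c_[xs,ys],d[m]);np.save(f"W_{n}_{t}.npy",W)
            print(n,t,round(k["p"],2),np.round(k["xy"]),m.sum(),np.round(np.percentile(W,[2,50,98],axis=0)).tolist())
# triangulate marks
def line(n,px):
    c=robot.camera_params(n);u=ray(c,[px]);d=(np.c_[u,np.ones(1)]*[1,-1,-1])@rot(c).T
    return np.array(c["xyz"]),d[0]/np.linalg.norm(d)
M=dict(bottle=((415.5,177.8),(470,267)),collar=((294.9,315.8),(259.1,266.9)),lens=((215,328.1),(150.1,260.9)),ketchup=((364.2,190.6),(438.8,217.8)),pepper=((305.9,251.3),(324.7,221)),tom=((369,257.4),(355.2,278.2)),fish=((383.2,224),(410.9,264.4)))
for k,(a,b) in M.items():
    o,d=line("side",a);q,e=line("top",b)
    s=np.linalg.lstsq(np.c_[d,-e],q-o,rcond=None)[0];A=o+d*s[0];B=q+e*s[1]
    print(k,np.round((A+B)/2),round(np.linalg.norm(A-B),1))
c=robot.camera_params("top")
p,d=robot.capture("side");cv2.imwrite("pics/z1.png",cv2.resize(p[290:420,160:320,::-1],None,fx=5,fy=4.5))
cv2.imwrite("pics/z2.png",cv2.resize(p[110:280,290:450,::-1],None,fx=3.5,fy=3.5))
E
```

```text
side bottle_mid 0.84 [417. 183.] 1017 [[436.0, -382.0, 2.0], [459.0, -355.0, 78.0], [494.0, -341.0, 174.0]]
side collar_mid 0.68 [219. 380.] 3092 [[432.0, 312.0, 5.0], [465.0, 362.0, 70.0], [509.0, 395.0, 214.0]]
side lens 0.6 [221. 378.] 3236 [[431.0, 309.0, 1.0], [466.0, 362.0, 64.0], [515.0, 397.0, 214.0]]
side ketchup 0.73 [365. 162.] 1018 [[584.0, -341.0, 9.0], [598.0, -319.0, 108.0], [623.0, -310.0, 200.0]]
side pepper 0.94 [305. 232.] 720 [[578.0, -57.0, 4.0], [591.0, -29.0, 67.0], [619.0, -19.0, 100.0]]
side tomato_tin 0.59 [368. 249.] 1081 [[417.0, -145.0, 2.0], [447.0, -97.0, 53.0], [488.0, -74.0, 59.0]]
side fish_tin 0.76 [386. 216.] 936 [[442.0, -286.0, 2.0], [477.0, -233.0, 36.0], [522.0, -203.0, 41.0]]
top bottle_mid 0.8 [466. 266.] 825 [[438.0, -392.0, 3.0], [462.0, -360.0, 96.0], [492.0, -342.0, 173.0]]
top collar_mid 0.58 [257. 259.] 158 [[463.0, 111.0, 2.0], [487.0, 133.0, 20.0], [506.0, 156.0, 27.0]]
top lens 0.76 [166. 267.] 1696 [[431.0, 312.0, 4.0], [471.0, 349.0, 74.0], [512.0, 366.0, 214.0]]
top ketchup 0.84 [454. 205.] 769 [[585.0, -350.0, 19.0], [600.0, -323.0, 145.0], [624.0, -310.0, 200.0]]
top pepper 0.75 [327. 217.] 435 [[578.0, -67.0, -0.0], [595.0, -43.0, 97.0], [639.0, -22.0, 101.0]]
top tomato_tin 0.68 [358. 276.] 813 [[419.0, -147.0, 3.0], [452.0, -112.0, 54.0], [488.0, -78.0, 60.0]]
top fish_tin none
bottle [ 471. -380.   71.] 3.1
collar [482. 133.   2.] 2.0
lens [474. 342. 192.] 0.3
ketchup [ 604. -333.   -2.] 4.9
pepper [593. -38.  -1.] 14.0
tom [ 449. -111.    1.] 3.4
fish [ 489. -256.  -15.] 4.9
```

View pics/z1.png

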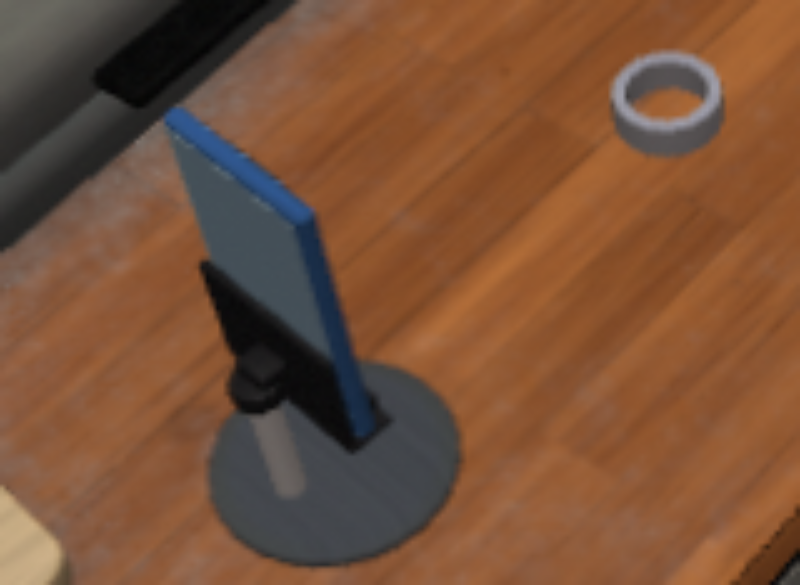

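View pics/z2.png

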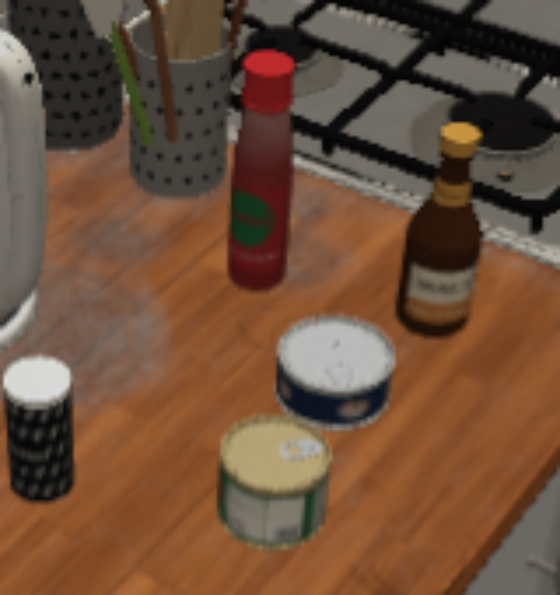

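```bash
python3 - <<'E'
from h import *
from scipy.optimize import least_squares
for n in("side","top"):
    W=np.load(f"W_{n}_bottle_mid.npy")
    def fit(S,r):
        f=least_squares(lambda q:np.hypot(S[:,0]-q[0],S[:,1]-q[1])-r,[463,-362],loss="soft_l1",f_scale=1.5);return np.round(f.x,1),round(np.sqrt(np.mean(f.fun**2)),1)
    S=W[(W[:,2]>10)&(W[:,2]<80)];print(n,"body",len(S),fit(S,29))
    S=W[(W[:,2]>168)];print(n,"cap top",len(S),np.round([S.min(0),S.max(0),S.mean(0)],1).tolist())
    S=W[(W[:,2]>135)&(W[:,2]<156)];print(n,"neck",len(S),fit(S,14))
    # phone
    W=np.load(f"W_{n}_lens.npy");S=W[(W[:,2]>195)];
    print(n,"phone top",len(S),np.round(np.percentile(S,[1,99],axis=0),1).tolist())
    r=cv2.minAreaRect(S[:,:2].astype(np.float32));print(r)
    S=W[(W[:,2]>130)&(W[:,2]<205)]
    a=np.polyfit(S[:,0],S[:,1],1);print("slope y(x)",a,"deg",np.degrees(np.arctan(a[0])))
for n,box in(("side",(275,300,310,330)),("top",(244,252,274,280))):
    c=robot.camera_params(n);p,d=robot.capture(n)
    x0,y0,x1,y1=box;ys,xs=np.mgrid[y0:y1,x0:x1];ys=ys.ravel();xs=xs.ravel()
    W=world(c,np.c_[xs,ys],d[ys,xs]);col=p[ys,xs].astype(int)
    g=(np.ptp(col,axis=1)<40)
    S=W[g&(W[:,2]>3)]; 
    f=least_squares(lambda q:np.maximum(0,np.abs(np.hypot(S[:,0]-q[0],S[:,1]-q[1])-20.75)-3.25),[484,134],loss="soft_l1")
    px=np.c_[xs,ys][g];T=atz(c,px,22)
    print(n,"collar",len(S),np.round(f.x,1),np.round(np.percentile(S,[2,50,98],axis=0),1).tolist(),"grey bbox@22",np.round([T.min(0),T.max(0)],1).tolist())
    save(cv2.resize(p[y0-10:y1+10,x0-10:x1+10],None,fx=9,fy=9),n+"col")
# bottle label crops
for n,b in(("side",(395,140,440,215)),("top",(435,245,500,290))):
    p,d=robot.capture(n);x0,y0,x1,y1=b;save(cv2.resize(p[y0:y1,x0:x1],None,fx=8,fy=8,interpolation=cv2.INTER_CUBIC),n+"bot")
E
```

```text
side body 452 (array([ 465.3, -371.7]), np.float64(8.8))
side cap top 61 [[453.4, -383.7, 168.3], [477.4, -354.9, 176.8], [465.0, -367.0, 172.5]]
side neck 57 (array([ 458. , -351.9]), np.float64(4.0))
side phone top 371 [[438.3, 348.1, 195.7], [507.4, 363.4, 216.9]]
((473.1784362792969, 354.5804748535156), (13.697599411010742, 71.1426010131836), 84.11748504638672)
slope y(x) [-5.71262210e-02  3.86953069e+02] deg -3.269537844411462
top body 217 (array([ 466.2, -371.1]), np.float64(0.7))
top cap top 137 [[451.7, -387.8, 168.0], [478.4, -359.2, 175.4], [465.7, -372.6, 171.4]]
top neck 29 (array([ 457.9, -351.1]), np.float64(3.5))
top phone top 257 [[439.3, 344.9, 195.5], [505.6, 361.9, 215.4]]
((472.7533874511719, 352.7768249511719), (17.325063705444336, 68.86046600341797), 81.54441833496094)
slope y(x) [-1.04756619e-01  3.99551541e+02] deg -5.980299974976994
side collar 335 [484.7 136.7] [[462.1, 115.4, 3.9], [483.5, 138.6, 18.4], [506.3, 158.7, 26.0]] grey bbox@22 [[453.5, 112.0, 22.0], [508.0, 169.1, 22.0]]
top collar 149 [484.9 134.2] [[461.9, 111.4, 12.0], [485.9, 135.0, 20.6], [506.7, 155.7, 25.4]] grey bbox@22 [[461.1, 110.7, 22.0], [508.8, 158.1, 22.0]]
```

View pics/sidebot.png

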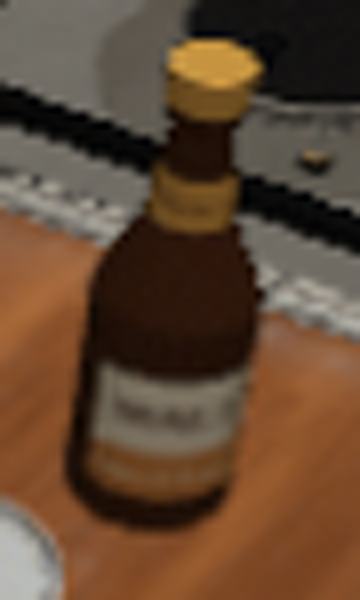

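View pics/topbot.png

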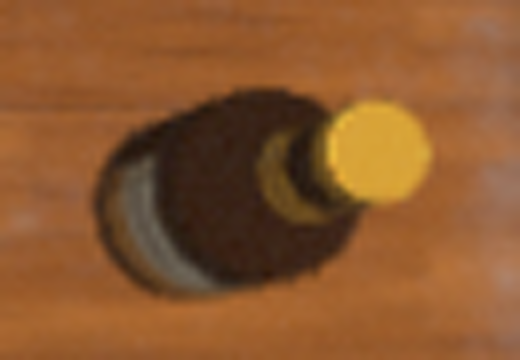

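View pics/topcol.png

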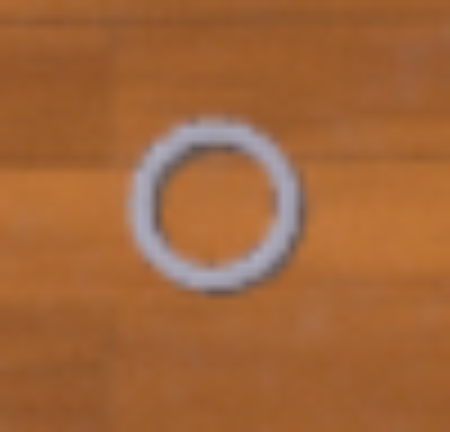

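```bash
python3 - <<'E'
from h import *
B=np.array([465.8,-371.7])
def proj(c,X):
    Q=(X-np.array(c["xyz"]))@rot(c)
    K=np.array([[c["fx"],0,c["cx"]],[0,c["fy"],c["cy"]],[0,0,1.]])
    return cv2.projectPoints((Q*[1,-1,-1]).reshape(-1,1,3),np.zeros(3),np.zeros(3),K,np.array([c["k1"],0,0,0,0.]))[0].reshape(-1,2)
az=np.radians(np.arange(0,300,3));hs=np.arange(90,0,-2.)
A,H=np.meshgrid(az,hs)
X=np.stack([B[0]+29*np.cos(A),B[1]+29*np.sin(A),H],-1).reshape(-1,3)
out=[]
for n in("side","top"):
    c=robot.camera_params(n);p,d=robot.capture(n)
    u=proj(c,X).astype(np.float32).reshape(len(hs),len(az),2)
    im=cv2.remap(p,u[...,0],u[...,1],cv2.INTER_LINEAR)
    N=np.stack([np.cos(A),np.sin(A),0*A],-1);v=np.array(c["xyz"])-X.reshape(*A.shape,3);vis=(N*v).sum(-1)/np.linalg.norm(v,axis=-1)
    im[vis<0.08]=0
    out.append(cv2.resize(im,None,fx=8,fy=6,interpolation=cv2.INTER_NEAREST))
    row=im[(hs<46)&(hs>34)].astype(float).mean(0)
    sel=im[(hs<46)&(hs>34)].mean(0);print(n,[(int(np.degrees(a)),int(r[2])) for a,r in zip(az,sel) if r.sum()>0])
save(np.vstack(out),"unroll")
E
```

```text
side [(29, 19), (33, 17), (36, 15), (39, 13), (42, 11), (45, 9), (48, 7), (51, 6), (54, 7), (57, 14), (59, 24), (63, 35), (66, 49), (69, 63), (72, 74), (75, 77), (78, 77), (81, 76), (84, 75), (87, 74), (90, 74), (93, 74), (96, 74), (99, 75), (102, 76), (105, 76), (108, 75), (111, 75), (114, 75), (117, 75), (119, 75), (123, 75), (126, 75), (129, 74), (132, 73), (135, 73), (138, 73), (141, 73), (144, 72), (147, 72), (150, 72), (153, 72), (156, 70), (159, 69), (162, 66), (165, 63), (168, 59), (171, 56), (174, 52), (177, 49), (180, 49), (183, 50), (186, 50), (189, 51), (192, 51), (195, 51)]
top [(36, 21), (39, 22), (42, 21), (45, 19), (48, 19), (51, 21), (54, 23), (57, 24), (59, 26), (63, 33), (66, 41), (69, 53), (72, 59), (75, 57), (78, 58), (81, 60), (84, 63), (87, 65), (90, 65), (93, 66), (96, 67), (99, 68), (102, 70), (105, 71), (108, 67), (111, 66), (114, 67), (117, 68), (119, 65), (123, 64), (126, 64), (129, 64), (132, 65), (135, 65), (138, 61), (141, 62), (144, 61), (147, 60), (150, 62), (153, 60), (156, 54), (159, 52), (162, 52), (165, 51), (168, 50), (171, 49), (174, 48), (177, 47)]
```

View pics/unroll.png

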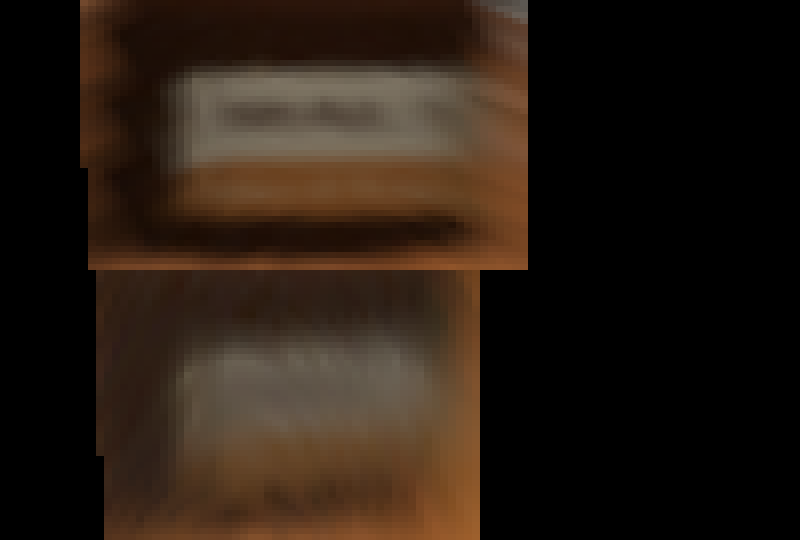

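```bash
cat > plan.py <<'E'
import sys
from h import *
# usage: plan.py x y z theta_deg   (tool x azimuth; tool down)
def T(th):
    t=np.radians(th);return np.array([[np.cos(t),np.sin(t),0],[np.sin(t),-np.cos(t),0],[0,0,-1.]])
s=robot.observe();p=s["ee_pos"];M=R.from_rotvec(s["tcp_rot"]).as_matrix()
th=np.degrees(np.arctan2(M[1,0],M[0,0]))
print("t",round(s["t"],2),"pos",np.round(p,1),"yaw",round(th,1),"tilt",np.round(np.degrees(np.arccos(-M[2,2])),2),"F",np.round(s["wrist_force"],1),"w",round(s["width"],3),"j",np.round(s["joints"],2))
a=[float(v) for v in sys.argv[1:]]
for i in range(0,len(a),4):
    q=np.array(a[i:i+3]);D=T(a[i+3])
    print("rot",np.round(R.from_matrix(M.T@D).as_rotvec(),3).tolist(),"shift cm",np.round(M.T@(q-p)/10,2).tolist())
E
python3 plan.py 251.8 -599.2 320 22.8  450 -250 320 60  485 135 320 105.5
```

```text
t 1.95 pos [ 251.8 -599.2  222.5] yaw 22.8 tilt 0.0 F [-0.1 -0.4  0.8] w 1.0 j [ 1.07  0.33  0.04  1.47 -0.01  1.34 -0.06]
rot [-0.0, 0.0, -0.0] shift cm [0.0, -0.0, -9.75]
rot [-0.0, -0.0, -0.649] shift cm [31.8, -24.52, -9.75]
rot [-0.0, -0.0, -1.444] shift cm [49.94, -58.65, -9.74]
```

>>> arm_command([
  [0, 0, 0, 0, 0, -4, 1],
  [0, 0, 0, 0, 0, -8, 1],
  [0, 0, 0, 0, 0, -9.75, 1],
  [0, 0, -0.65, 31.8, -24.5, -9.75, 1],
  [0, 0, -0.65, 31.8, -24.5, -9.75, 1],
  [0, 0, -0.65, 31.8, -24.5, -9.75, 1],
  [0, 0, -0.65, 31.8, -24.5, -9.75, 1],
  [0, 0, -0.65, 31.8, -24.5, -9.75, 1],
  [0, 0, -0.65, 31.8, -24.5, -9.75, 1],
  [0, 0, -0.65, 31.8, -24.5, -9.75, 1],
  [0, 0, -0.65, 31.8, -24.5, -9.75, 1],
  [0, 0, -0.65, 31.8, -24.5, -9.75, 1],
  [0, 0, -0.65, 31.8, -24.5, -9.75, 1],
  [0, 0, -0.65, 31.8, -24.5, -9.75, 1],
])

```text
t: 3.12
ee_pos: [453.3, -243.6, 320.6]
tcp_rot: [-2.713, -1.584, -0.004]
wrist_force: [-0.2, 0.3, 0.5]
width: 0.999
```

```bash
python3 plan.py 485 135 250 105.5
```

```text
t 3.12 pos [ 453.3 -243.6  320.6] yaw 60.6 tilt 0.13 F [-0.2  0.3  0.5] w 0.999 j [ 0.72  0.04 -0.32  1.62  0.01  1.49 -0.11]
rot [0.002, -0.002, -0.784] shift cm [34.52, -15.85, 7.11]
```

>>> arm_command([
  [0, 0, -0.784, 34.5, -15.9, 7, 1],
  [0, 0, -0.784, 34.5, -15.9, 7, 1],
  [0, 0, -0.784, 34.5, -15.9, 7, 1],
  [0, 0, -0.784, 34.5, -15.9, 7, 1],
  [0, 0, -0.784, 34.5, -15.9, 7, 1],
  [0, 0, -0.784, 34.5, -15.9, 7, 1],
  [0, 0, -0.784, 34.5, -15.9, 7, 1],
  [0, 0, -0.784, 34.5, -15.9, 7, 1],
  [0, 0, -0.784, 34.5, -15.9, 7, 1],
  [0, 0, -0.784, 34.5, -15.9, 7, 1],
  [0, 0, -0.784, 34.5, -15.9, 7, 1],
  [0, 0, -0.784, 34.5, -15.9, 7, 1],
  [0, 0, -0.784, 34.5, -15.9, 7, 1],
])

```text
t: 4.2
ee_pos: [484.9, 126.7, 250.2]
tcp_rot: [1.915, 2.49, -0.0]
wrist_force: [-0.1, 0.4, 0.0]
width: 1.002
```

```bash
python3 plan.py 485 135 100 105.5
```

```text
t 4.2 pos [484.9 126.7 250.2] yaw 104.9 tilt 0.03 F [-0.1  0.4  0. ] w 1.002 j [ 0.34  0.06 -0.7   1.75  0.04  1.35 -0.11]
rot [-0.0, 0.001, -0.011] shift cm [0.8, 0.22, 15.02]
```

>>> arm_command([
  [0, 0, -0.01, 0.8, 0.2, 4, 1],
  [0, 0, -0.01, 0.8, 0.2, 8, 1],
  [0, 0, -0.01, 0.8, 0.2, 12, 1],
  [0, 0, -0.01, 0.8, 0.2, 16, 1],
  [0, 0, -0.01, 0.8, 0.2, 18, 1],
  [0, 0, -0.01, 0.8, 0.2, 18, 1],
  [0, 0, -0.01, 0.8, 0.2, 18, 1],
])

```text
t: 4.78
ee_pos: [484.4, 135.0, 70.1]
tcp_rot: [-1.903, -2.499, 0.002]
wrist_force: [0.7, 0.4, 1.5]
width: 1.002
```

```bash
python3 plan.py 485 135 4 105.5; python3 - <<'E'
from h import *
for n in("side","top"):
    p,d=robot.capture(n);save(p,n+"1")
    if n=="side":save(cv2.resize(p[200:370,200:400],None,fx=3.5,fy=3.5),"side1z")
    else: save(cv2.resize(p[190:340,190:340],None,fx=3.5,fy=3.5),"top1z")
E
```

```text
t 4.78 pos [484.4 135.   70.1] yaw 105.4 tilt 0.09 F [0.7 0.4 1.5] w 1.002 j [ 0.27  0.25 -0.7   1.96  0.19  1.   -0.25]
rot [-0.002, -0.0, -0.001] shift cm [-0.02, 0.06, 6.61]
```

View pics/side1z.png

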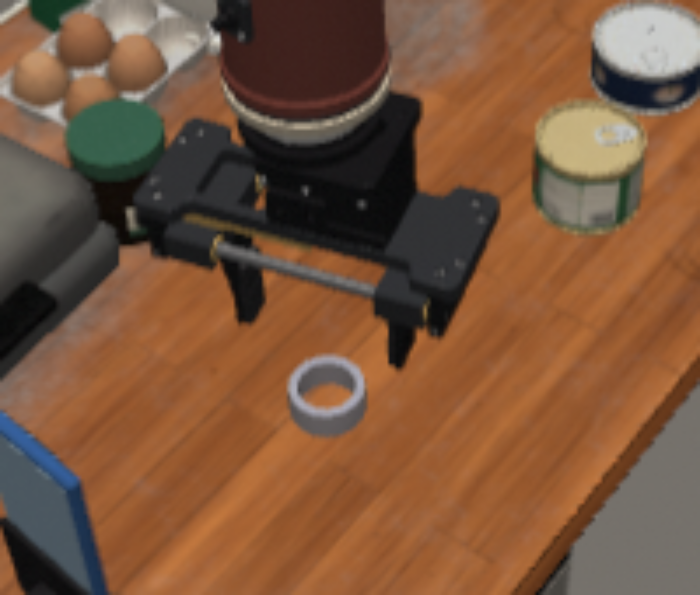

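View pics/top1z.png

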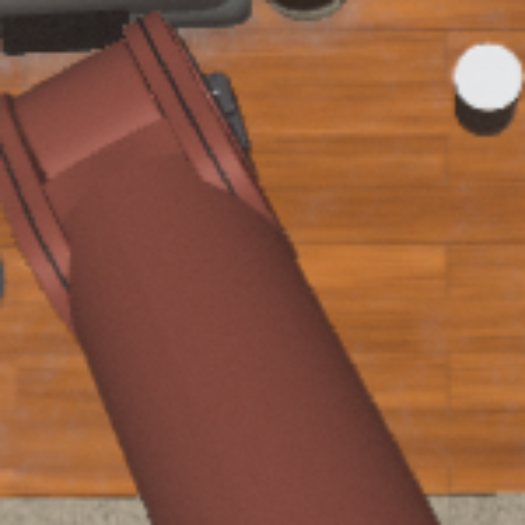

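>>> arm_command([
  [0, 0, 0, 0, 0, 3, 1],
  [0, 0, 0, 0, 0, 5, 1],
  [0, 0, 0, 0, 0.06, 6.6, 1],
  [0, 0, 0, 0, 0.06, 6.6, 1],
  [0, 0, 0, 0, 0.06, 6.6, 1],
  [0, 0, 0, 0, 0.06, 6.6, 0],
  [0, 0, 0, 0, 0.06, 6.6, 0],
  [0, 0, 0, 0, 0.06, 6.6, 0],
  [0, 0, 0, 0, 0.06, 6.6, 0],
  [0, 0, 0, 0, 0.06, 6.6, 0],
  [0, 0, 0, 0, 0.06, 6.6, 0],
  [0, 0, 0, 0, 0.06, 6.6, 0],
  [0, 0, 0, 0, 0.06, 6.6, 0],
  [0, 0, 0, 0, 0.06, 6.6, 0],
  [0, 0, 0, 0, 0.06, 6.6, 0],
])

```text
t: 6.13
ee_pos: [485.2, 136.6, 4.2]
tcp_rot: [1.901, 2.501, 0.0]
wrist_force: [-1.6, -0.9, 2.5]
width: 0.539
```

```bash
python3 plan.py 485 135 250 105.5;  python3 - <<'E'
from h import *
p,d=robot.capture("side");save(cv2.resize(p[220:370,220:400],None,fx=4,fy=4),"side2z")
E
```

```text
t 6.13 pos [485.2 136.6   4.2] yaw 105.5 tilt 0.01 F [-1.6 -0.9  2.5] w 0.539 j [ 0.23  0.35 -0.67  2.01  0.28  0.87 -0.32]
rot [0.0, 0.0, 0.0] shift cm [-0.15, -0.06, -24.58]
```

View pics/side2z.png

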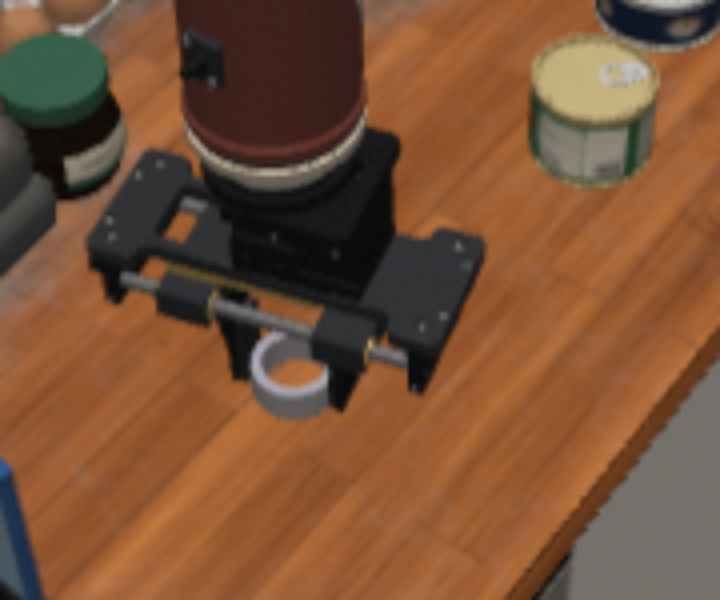

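>>> arm_command([
  [0, 0, 0, 0, 0, -2, 0],
  [0, 0, 0, 0, 0, -6, 0],
  [0, 0, 0, 0, 0, -10, 0],
  [0, 0, 0, 0, 0, -14, 0],
  [0, 0, 0, 0, 0, -18, 0],
  [0, 0, 0, 0, 0, -22, 0],
  [0, 0, 0, 0, 0, -25.6, 0],
  [0, 0, 0, 0, 0, -25.6, 0],
  [0, 0, 0, 0, 0, -25.6, 0],
  [0, 0, 0, 0, 0, -25.6, 0],
])

```text
t: 7.02
ee_pos: [484.7, 136.3, 259.2]
tcp_rot: [-1.901, -2.501, 0.001]
wrist_force: [-0.7, -0.0, -1.2]
width: 0.54
```

```bash
python3 plan.py 440 -150 260 78  465.8 -371.7 260 51.5;  python3 - <<'E'
from h import *
n="side";p,d=robot.capture(n);c=robot.camera_params(n)
o=robot.observe()["ee_pos"]
for t in robot.spot_in("collar_mid",n)[:2]: print(t)
save(cv2.resize(p[150:300,180:360],None,fx=4,fy=4),"side3z")
# grey points near tcp
ys,xs=np.nonzero(d>0);W=world(c,np.c_[xs,ys],d[ys,xs]);col=p[ys,xs].astype(int)
g=(np.linalg.norm(W-o,axis=1)<45)&(col.mean(1)>85)&(np.ptp(col,axis=1)<40)
S=W[g];print(len(S),np.round(np.percentile(S,[2,50,98],axis=0)-o,1).tolist())
np.save("S.npy",S)
from scipy.optimize import least_squares
f=least_squares(lambda q:np.maximum(0,np.abs(np.hypot(S[:,0]-q[0],S[:,1]-q[1])-20.75)-3.25),o[:2],loss="soft_l1");print(f.x-o[:2],f.cost)
M=R.from_rotvec(robot.observe()["tcp_rot"]).as_matrix();e=M.T@np.r_[f.x-o[:2],0];print("tool offs",e)
E
```

```text
t 7.02 pos [484.7 136.3 259.2] yaw 105.5 tilt 0.05 F [-0.7 -0.  -1.2] w 0.54 j [ 0.34  0.06 -0.72  1.73  0.04  1.37 -0.12]
rot [-0.001, 0.0, 0.48] shift cm [-26.39, -11.97, -0.07]
rot [-0.001, 0.001, 0.943] shift cm [-48.44, -15.41, -0.06]
{'xy': [286.5, 223.6], 'p': 0.97}
378 [[-22.1, -19.6, -1.5], [0.7, 8.0, 13.9], [21.5, 23.0, 20.5]]
[-0.38919224  0.71913211] 6.933426780530595
tool offs [ 7.97071483e-01 -1.82477444e-01  7.86442172e-04]
```

View pics/side3z.png

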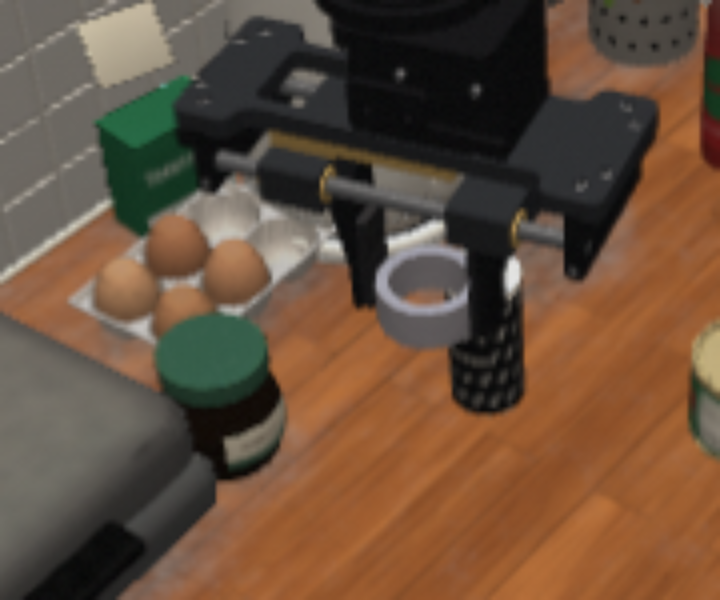

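```bash
cat > cap.py <<'E'
from h import *
def cap(n,p,zt=173,box=None):
    c=robot.camera_params(n)
    hsv=cv2.cvtColor(p,cv2.COLOR_RGB2HSV)
    m=((hsv[...,0]>16)&(hsv[...,0]<28)&(hsv[...,1]>130)&(hsv[...,2]>140)).astype(np.uint8)
    b=np.zeros_like(m);x0,y0,x1,y1=box;b[y0:y1,x0:x1]=1;m&=b
    return c,m,hsv
if __name__=="__main__":
    for n,box in(("side",(405,135,440,165)),("top",(470,250,495,275))):
        p=cv2.imread(f"pics/{n}0.png")[:,:,::-1].copy()
        c,m,h=cap(n,p,box=box);ys,xs=np.nonzero(m)
        bb=p[box[1]:box[3],box[0]:box[2]]
        T=atz(c,np.c_[xs,ys],173.)
        print(n,len(xs),np.round(T.min(0),1),np.round(T.max(0),1),np.round(T.mean(0),1))
        e=cv2.minEnclosingCircle(T[:,:2].astype(np.float32));print(e)
        save(cv2.resize(np.hstack([bb,np.repeat(m[box[1]:box[3],box[0]:box[2],None]*255,3,2)]),None,fx=10,fy=10,interpolation=0),n+"cap")
E
python3 cap.py
```

```text
side 52 [ 452.2 -384.6  173. ] [ 479.3 -359.   173. ] [ 465.7 -371.5  173. ]
((465.7718505859375, -371.02215576171875), 13.612009048461914)
top 133 [ 451.7 -386.4  173. ] [ 478.  -359.2  173. ] [ 465.8 -372.4  173. ]
((465.82293701171875, -372.35052490234375), 14.377680778503418)
```

View pics/sidecap.png

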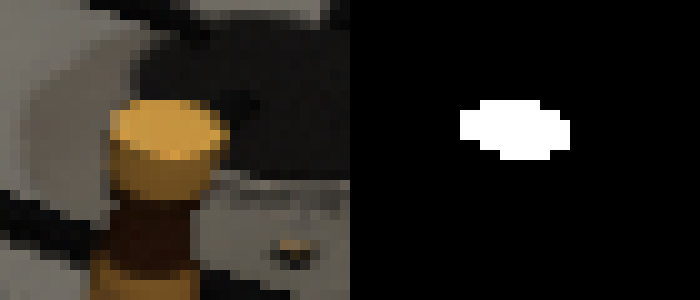

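View pics/topcap.png

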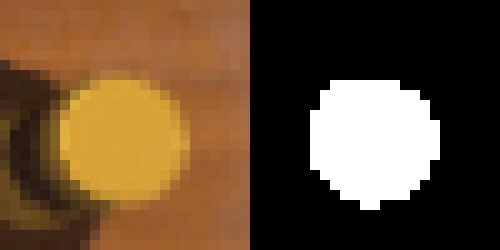

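```bash
python3 plan.py 465.3 -372.3 260 51.5
```

```text
t 7.12 pos [484.3 136.2 258.3] yaw 105.5 tilt 0.16 F [ 0.2 -0.3 -0.7] w 0.542 j [ 0.34  0.06 -0.72  1.73  0.04  1.37 -0.12]
rot [-0.003, 0.001, 0.943] shift cm [-48.48, -15.44, -0.14]
```

>>> arm_command([
  [0, 0, 0.08, -4, -1.3, 0, 0],
  [0, 0, 0.16, -8, -2.5, 0, 0],
  [0, 0, 0.24, -12, -3.8, 0, 0],
  [0, 0, 0.32, -16, -5.1, 0, 0],
  [0, 0, 0.4, -20, -6.4, 0, 0],
  [0, 0, 0.47, -24, -7.7, 0, 0],
  [0, 0, 0.55, -28, -9, 0, 0],
  [0, 0, 0.63, -32, -10.2, 0, 0],
  [0, 0, 0.71, -36, -11.5, 0, 0],
  [0, 0, 0.79, -40, -12.8, 0, 0],
  [0, 0, 0.87, -44, -14, 0, 0],
  [0, 0, 0.943, -48.48, -15.44, 0, 0],
  [0, 0, 0.943, -48.48, -15.44, 0, 0],
  [0, 0, 0.943, -48.48, -15.44, 0, 0],
  [0, 0, 0.943, -48.48, -15.44, 0, 0],
  [0, 0, 0.943, -48.48, -15.44, 0, 0],
])

```text
t: 8.45
ee_pos: [466.4, -370.2, 259.0]
tcp_rot: [-2.826, -1.367, 0.0]
wrist_force: [1.0, 0.1, -1.5]
width: 0.545
```

```bash
python3 plan.py 465.3 -372.3 200 51.5
```

```text
t 8.45 pos [ 466.4 -370.2  259. ] yaw 51.6 tilt 0.12 F [ 1.   0.1 -1.5] w 0.545 j [ 0.81  0.22 -0.25  1.54  0.05  1.39 -0.12]
rot [-0.002, -0.001, 0.002] shift cm [-0.23, 0.05, 5.9]
```

>>> arm_command([
  [0, 0, 0, -0.2, 0.05, 3, 0],
  [0, 0, 0, -0.2, 0.05, 5.9, 0],
  [0, 0, 0, -0.2, 0.05, 5.9, 0],
  [0, 0, 0, -0.2, 0.05, 5.9, 0],
  [0, 0, 0, -0.2, 0.05, 5.9, 0],
  [0, 0, 0, -0.2, 0.05, 5.9, 0],
])

```text
t: 8.95
ee_pos: [466.3, -373.8, 203.3]
tcp_rot: [2.827, 1.365, 0.002]
wrist_force: [-0.3, -0.0, -0.3]
width: 0.541
```

```bash
cat > see.py <<'E'
from h import *
from scipy.optimize import least_squares
n="side";p,d=robot.capture(n);c=robot.camera_params(n);s=robot.observe()
o=s["ee_pos"]
save(cv2.resize(p[95:215,340:490],None,fx=5,fy=5),"seez");save(p,"see")
ys,xs=np.nonzero(d>0);W=world(c,np.c_[xs,ys],d[ys,xs]);col=p[ys,xs].astype(int)
g=(np.linalg.norm(W-o,axis=1)<45)&(col.mean(1)>85)&(np.ptp(col,axis=1)<40)
S=W[g];print(len(S),np.round(np.percentile(S,[2,50,98],axis=0)-o,1).tolist())
f=least_squares(lambda q:np.maximum(0,np.abs(np.hypot(S[:,0]-q[0],S[:,1]-q[1])-20.75)-3.25),o[:2],loss="soft_l1")
print("collar",f.x,"tcp",o,"d",f.x-o[:2]);print(robot.trace("collar_mid",n)[:1] and [ (k["xy"],k["p"]) for k in robot.mark_of("collar_mid",n)])
E
python3 see.py; python3 plan.py 465.3 -372.3 200 51.5
```

```text
67 [[-10.3, -20.5, 0.4], [12.4, 4.0, 18.4], [22.9, 24.2, 21.1]]
collar [ 466.20275217 -372.07364209] tcp [ 466.21494219 -373.95509805  203.1694218 ] d [-0.01219002  1.88145596]
[([421.9, 135.0], 0.49)]
t 9.1 pos [ 465.9 -374.   202.5] yaw 51.5 tilt 0.12 F [-0.3  1.  -0.6] w 0.543 j [ 0.81  0.25 -0.25  1.62  0.06  1.28 -0.12]
rot [0.002, -0.0, 0.0] shift cm [0.1, -0.15, 0.25]
```

View pics/seez.png

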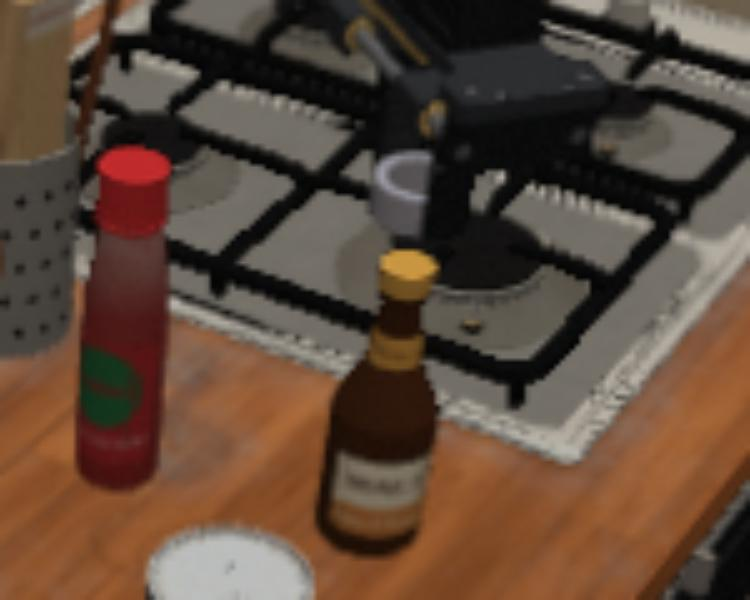

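>>> arm_command([
  [0, 0, 0, 0.03, -0.06, 0.7, 0],
  [0, 0, 0, 0.03, -0.06, 1.4, 0],
  [0, 0, 0, 0.03, -0.06, 2, 0],
  [0, 0, 0, 0.03, -0.06, 2.5, 0],
  [0, 0, 0, 0.03, -0.06, 3, 0],
  [0, 0, 0, 0.03, -0.06, 3.5, 0],
  [0, 0, 0, 0.03, -0.06, 3.5, 0],
  [0, 0, 0, 0.03, -0.06, 3.5, 0],
])

```text
t: 9.77
ee_pos: [464.8, -373.1, 165.7]
tcp_rot: [-2.829, -1.364, 0.0]
wrist_force: [0.2, 0.2, -1.0]
width: 0.54
```

```bash
python3 see.py; python3 plan.py 465.3 -372.3 130 51.5
```

```text
56 [[-10.0, -18.4, 5.6], [12.6, 5.7, 17.9], [21.9, 23.6, 20.4]]
collar [ 463.9134944  -372.27500482] tcp [ 464.99025059 -373.18364036  166.07152024] d [-1.07675619  0.90863553]
[([421.5, 151.3], 0.63)]
t 9.92 pos [ 465.1 -373.3  166.4] yaw 51.5 tilt 0.03 F [-0.6 -1.1 -1.2] w 0.541 j [ 0.81  0.27 -0.25  1.66  0.07  1.21 -0.13]
rot [0.001, -0.0, -0.0] shift cm [0.09, -0.05, 3.64]
```

View pics/seez.png

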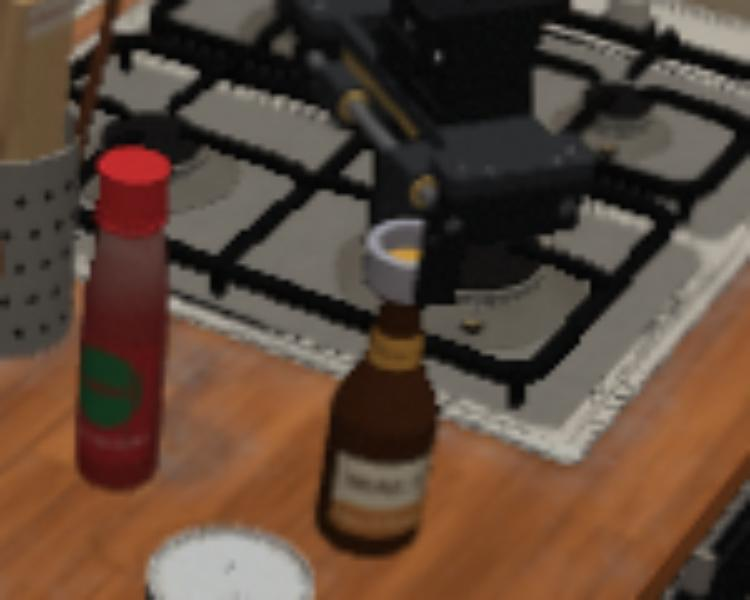

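The collar is now around the cap: the yellow shows inside the ring at (405,255) in the zoom, and no force is felt. Next I lower a bit further and release.

>>> arm_command([
  [0, 0, 0, 0.05, 0, 0.7, 0],
  [0, 0, 0, 0.05, 0, 1.4, 0],
  [0, 0, 0, 0.05, 0, 2.1, 0],
  [0, 0, 0, 0.05, 0, 2.8, 0],
  [0, 0, 0, 0.05, 0, 3.4, 0],
  [0, 0, 0, 0.05, 0, 3.4, 0],
  [0, 0, 0, 0.05, 0, 3.4, 0],
  [0, 0, 0, 0.05, 0, 3.4, 0.75],
  [0, 0, 0, 0.05, 0, 3.4, 0.75],
  [0, 0, 0, 0.05, 0, 3.4, 0.75],
  [0, 0, 0, 0.05, 0, 3.4, 0.75],
  [0, 0, 0, 0.05, 0, 3.4, 0.75],
  [0, 0, 0, 0.05, 0, 3.4, 0.75],
  [0, 0, 0, 0.05, 0, 3.4, 0.75],
])

```text
t: 11.08
ee_pos: [465.3, -372.8, 132.2]
tcp_rot: [2.83, 1.365, 0.0]
wrist_force: [-0.4, 0.2, -0.8]
width: 0.744
```

```bash
python3 see.py; python3 plan.py 465.7 -371.7 146.5 51.5
```

```text
54 [[-16.1, -6.3, -18.0], [-0.4, 17.7, -4.9], [21.8, 27.2, -1.4]]
collar [ 463.94677076 -371.4300463 ] tcp [ 465.23860241 -372.80074403  132.09734522] d [-1.29183164  1.37069773]
[([419.2, 165.6], 0.43)]
t 11.23 pos [ 465.3 -372.8  132.1] yaw 51.5 tilt 0.0 F [ 0.5 -0.7  0.3] w 0.747 j [ 0.81  0.3  -0.25  1.7   0.08  1.15 -0.13]
rot [0.0, 0.0, -0.0] shift cm [0.11, -0.03, -1.44]
```

View pics/seez.png

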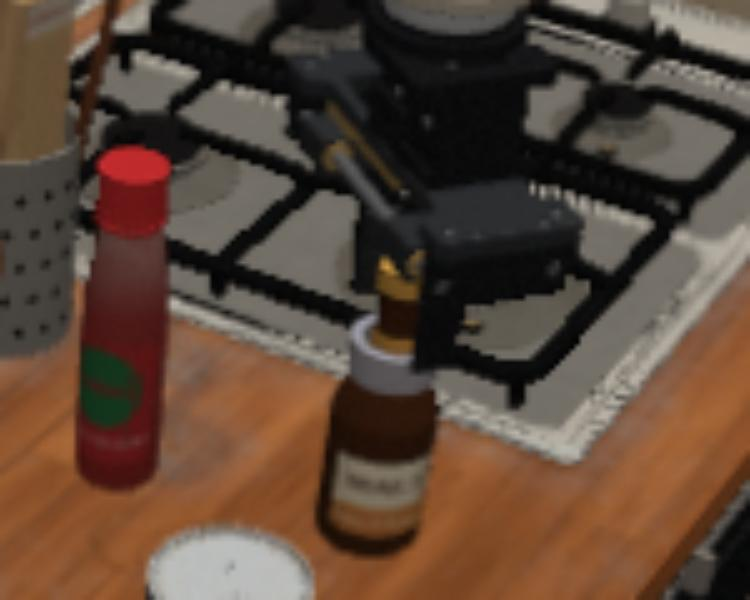

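>>> arm_command([
  [0, 0, 0, 0.08, 0, -1.4, 0.75],
  [0, 0, -0.12, 0.08, 0, -1.4, 0.75],
  [0, 0, -0.24, 0.08, 0, -1.4, 0.75],
  [0, 0, -0.36, 0.08, 0, -1.4, 0.75],
  [0, 0, -0.48, 0.08, 0, -1.4, 0.75],
  [0, 0, -0.6, 0.08, 0, -1.4, 0.75],
  [0, 0, -0.72, 0.08, 0, -1.4, 0.75],
  [0, 0, -0.87, 0.08, 0, -1.4, 0.75],
  [0, 0, -0.87, 0.08, 0, -1.4, 0.75],
  [0, 0, -0.87, 0.08, 0, -1.4, 0.75],
  [0, 0, -0.87, 0.08, 0, -1.4, 0.75],
  [0, 0, -0.87, 0.08, 0, -1.4, 0.75],
])

```text
t: 12.23
ee_pos: [465.7, -372.2, 146.1]
tcp_rot: [-1.995, -2.427, -0.0]
wrist_force: [0.1, -0.5, 0.8]
width: 0.747
```

```bash
python3 see.py; python3 plan.py 465.7 -371.7 146.5 101.5
```

```text
75 [[-22.9, -18.0, -30.1], [-8.6, 13.5, -18.0], [20.5, 23.9, -15.4]]
collar [ 465.74397026 -371.40486544] tcp [ 465.75609616 -372.14748268  146.0845709 ] d [-0.0121259   0.74261723]
[([419.8, 167.3], 0.68)]
t 12.38 pos [ 465.8 -372.1  146. ] yaw 101.3 tilt 0.0 F [-0.6 -0.2  0.1] w 0.749 j [ 0.9   0.3  -0.36  1.68  0.11  1.18  0.71]
rot [-0.0, -0.0, -0.004] shift cm [0.04, 0.0, -0.05]
```

View pics/seez.png

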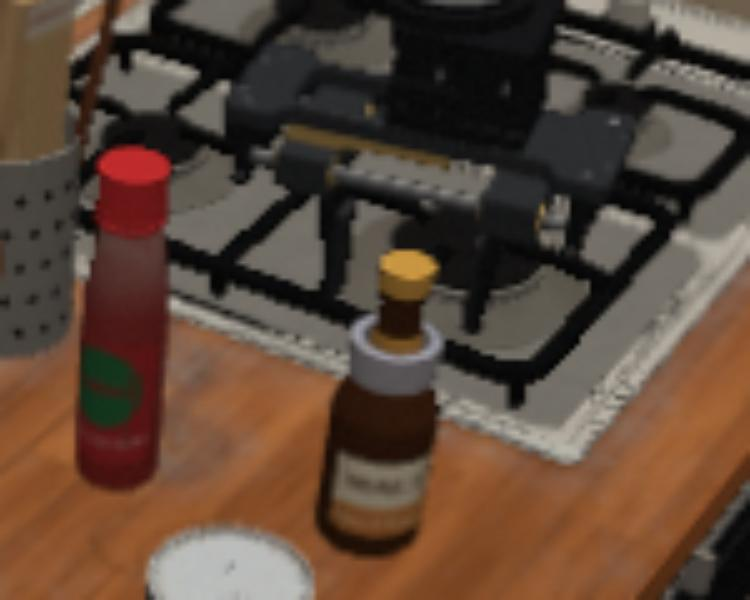

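>>> arm_command([
  [0, 0, 0, 0.03, 0, 0, 0],
  [0, 0, 0, 0.03, 0, 0, 0],
  [0, 0, 0, 0.03, 0, 0, 0],
  [0, 0, 0, 0.03, 0, 0, 0],
  [0, 0, 0, 0.03, 0, 0, 0],
  [0, 0, 0, 0.03, 0, 0, 0],
  [0, 0, 0, 0.03, 0, 0, 0],
  [0, 0, 0, 0.03, 0, 0, 0],
  [0, 0, 0, 0.03, 0, 0, 0],
  [0, 0, 0, 0.03, 0, 0, 0],
  [0, 0, 0, 0.03, 0, 0, 0],
  [0, 0, 0, 0.03, 0, 0, 0],
])

```text
t: 13.38
ee_pos: [465.7, -371.8, 146.0]
tcp_rot: [-1.991, -2.43, -0.0]
wrist_force: [0.8, -0.1, -0.0]
width: 0.31
```

```bash
python3 see.py; python3 plan.py 465.7 -371.7 240 101.5
```

```text
73 [[-20.4, -15.3, -26.1], [-9.0, 13.2, -17.7], [20.6, 23.2, -6.7]]
collar [ 466.09791478 -371.09017624] tcp [ 465.72879189 -371.8755897   146.05151755] d [0.36912289 0.78541345]
[([419.2, 168.2], 0.68)]
t 13.53 pos [ 465.8 -371.9  146.1] yaw 101.3 tilt 0.01 F [-0.   0.1  0.3] w 0.314 j [ 0.9   0.3  -0.37  1.68  0.11  1.18  0.71]
rot [0.0, 0.0, -0.003] shift cm [0.02, -0.0, -9.39]
```

View pics/seez.png

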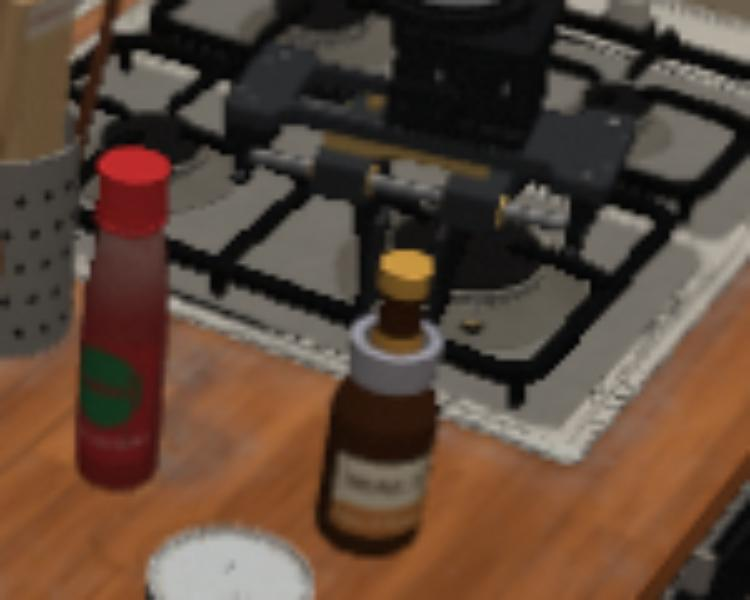

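>>> arm_command([
  [0, 0, 0, 0, 0, -0.5, 0],
  [0, 0, 0, 0, 0, -1.5, 0],
  [0, 0, 0, 0, 0, -3, 0],
  [0, 0, 0, 0, 0, -4.5, 0],
  [0, 0, 0, 0, 0, -6, 0],
  [0, 0, 0, 0, 0, -7.5, 0],
  [0, 0, 0, 0, 0, -9, 0],
  [0, 0, 0, 0, 0, -10, 0],
  [0, 0, 0, 0, 0, -10, 0],
  [0, 0, 0, 0, 0, -10, 0],
])

```text
t: 14.37
ee_pos: [465.8, -371.9, 246.3]
tcp_rot: [1.991, 2.43, -0.0]
wrist_force: [-0.2, -0.3, -5.4]
width: 0.31
```

```bash
python3 see.py; python3 plan.py 450 -80 246 101.5
```

```text
88 [[-21.1, -19.0, -31.2], [-6.3, 11.1, -17.4], [22.7, 22.3, -14.4]]
collar [ 466.05757388 -372.50459804] tcp [ 465.38033204 -371.71332524  245.4070398 ] d [ 0.67724184 -0.7912728 ]
[([421.3, 136.6], 0.75)]
t 14.52 pos [ 465.2 -371.6  244.8] yaw 101.3 tilt 0.11 F [ 0.1  0.6 -4.8] w 0.312 j [ 0.91  0.24 -0.37  1.55  0.09  1.37  0.73]
rot [-0.001, -0.002, -0.003] shift cm [28.88, 4.25, -0.08]
```

View pics/see.png

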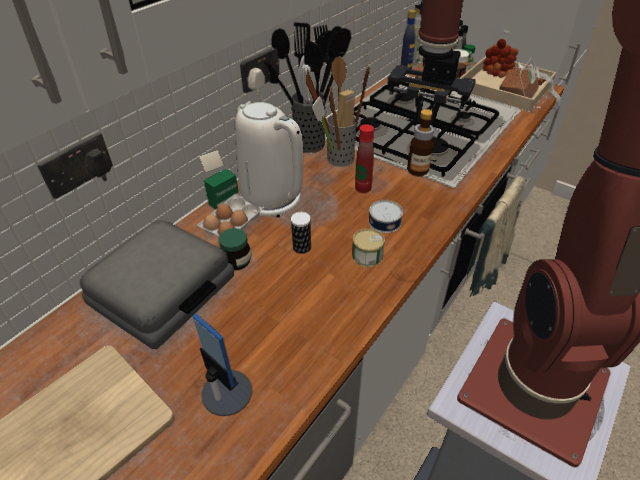

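```bash
python3 plan.py 462 80 230 60
```

```text
t 14.52 pos [ 465.2 -371.6  244.8] yaw 101.3 tilt 0.11 F [ 0.1  0.6 -4.8] w 0.312 j [ 0.91  0.24 -0.37  1.55  0.09  1.37  0.73]
rot [-0.002, -0.001, 0.722] shift cm [44.33, 8.58, 1.54]
```

>>> arm_command([
  [0, 0, 0, 1, 0.2, 0, 0],
  [0, 0, 0.02, 3, 0.6, 0, 0],
  [0, 0, 0.06, 5.5, 1.1, 0, 0],
  [0, 0, 0.1, 8, 1.6, 0.1, 0],
  [0, 0, 0.15, 10.5, 2, 0.2, 0],
  [0, 0, 0.2, 13, 2.5, 0.3, 0],
  [0, 0, 0.25, 15.5, 3, 0.4, 0],
  [0, 0, 0.3, 18, 3.5, 0.5, 0],
  [0, 0, 0.35, 20.5, 4, 0.6, 0],
  [0, 0, 0.4, 23, 4.4, 0.7, 0],
  [0, 0, 0.45, 25.5, 4.9, 0.8, 0],
  [0, 0, 0.5, 28, 5.4, 0.9, 0],
  [0, 0, 0.55, 30.5, 5.9, 1, 0],
  [0, 0, 0.6, 33, 6.4, 1.1, 0],
  [0, 0, 0.65, 35.5, 6.9, 1.2, 0],
  [0, 0, 0.68, 38, 7.3, 1.3, 0],
  [0, 0, 0.7, 40.5, 7.8, 1.4, 0],
  [0, 0, 0.72, 42.5, 8.2, 1.5, 0],
  [0, 0, 0.72, 44, 8.5, 1.5, 0],
  [0, 0, 0.72, 44.3, 8.6, 1.5, 0],
])

```text
t: 16.18
ee_pos: [461.7, 83.2, 230.8]
tcp_rot: [-2.715, -1.579, 0.0]
wrist_force: [0.3, 1.1, -5.3]
width: 0.313
```

```bash
cat > lab.py <<'E'
from h import *
from scipy.optimize import least_squares
s=robot.observe();o=s["ee_pos"];M=R.from_rotvec(s["tcp_rot"]).as_matrix();yaw=np.degrees(np.arctan2(M[1,0],M[0,0]))
n="side";c=robot.camera_params(n);p,d=robot.capture(n);save(p,"lab")
def proj(c,X):
    Q=(X-np.array(c["xyz"]))@rot(c)
    K=np.array([[c["fx"],0,c["cx"]],[0,c["fy"],c["cy"]],[0,0,1.]])
    return cv2.projectPoints((Q*[1,-1,-1]).reshape(-1,1,3),np.zeros(3),np.zeros(3),K,np.array([c["k1"],0,0,0,0.]))[0].reshape(-1,2)
z0=o[2]-146.2
ctr=proj(c,np.array([[o[0],o[1],z0+80]]))[0].astype(int);x,y=ctr
x0,y0=max(0,x-70),max(0,y-70);save(cv2.resize(p[y0:y0+140,x0:x0+140],None,fx=4.2,fy=4.2,interpolation=cv2.INTER_CUBIC),"labz")
ys,xs=np.nonzero(d>0);W=world(c,np.c_[xs,ys],d[ys,xs])
g=(np.hypot(W[:,0]-o[0],W[:,1]-o[1])<36)&(W[:,2]>z0-8)&(W[:,2]<z0+78)
S=W[g];f=least_squares(lambda q:np.hypot(S[:,0]-q[0],S[:,1]-q[1])-29,o[:2],loss="soft_l1");B=f.x
S2=W[(np.hypot(W[:,0]-o[0],W[:,1]-o[1])<31)&(W[:,2]>z0+95)&(W[:,2]<z0+135)]
print("yaw",yaw,"tcp",o,"body axis",B,"bottom z",np.percentile(S[:,2],1),"collar top z-ish",np.percentile(S2[:,2],95))
az=np.radians(np.arange(0,300,3));hs=np.arange(90,0,-2.)
A,H=np.meshgrid(az,hs)
X=np.stack([B[0]+29*np.cos(A),B[1]+29*np.sin(A),H+z0],-1).reshape(-1,3)
u=proj(c,X).astype(np.float32).reshape(len(hs),len(az),2)
im=cv2.remap(p,u[...,0],u[...,1],cv2.INTER_LINEAR)
N=np.stack([np.cos(A),np.sin(A),0*A],-1);v=np.array(c["xyz"])-X.reshape(*A.shape,3);vis=(N*v).sum(-1)/np.linalg.norm(v,axis=-1)
im[vis<0.08]=0
sel=im[(hs<54)&(hs>30)].mean(0);print([(int(np.degrees(a)),int(r[1])) for a,r in zip(az,sel) if r.sum()>0])
save(cv2.resize(im,None,fx=8,fy=8,interpolation=cv2.INTER_NEAREST),"unr")
E
python3 lab.py; python3 plan.py 462 196 220 60
```

```text
yaw 60.34721837698621 tcp [461.72523413  83.24957001 230.78275089] body axis [464.76356135  86.60402042] bottom z 88.59884653989822 collar top z-ish 215.6310891437967
[(48, 83), (51, 82), (54, 82), (57, 82), (59, 83), (63, 84), (66, 85), (69, 86), (72, 87), (75, 88), (78, 90), (81, 91), (84, 90), (87, 90), (90, 91), (93, 92), (96, 92), (99, 93), (102, 95), (105, 98), (108, 98), (111, 99), (114, 100), (117, 99), (119, 95), (123, 93), (126, 92), (129, 93), (132, 93), (135, 100), (138, 103), (141, 98), (144, 86), (147, 40), (150, 16), (153, 16), (156, 16), (159, 16), (162, 15), (165, 15), (168, 16), (171, 16), (174, 16), (177, 16), (180, 15), (183, 15), (186, 15), (189, 18), (192, 20), (195, 23), (198, 34), (201, 42), (204, 49), (207, 53)]
t 16.23 pos [462.1  82.1 230.8] yaw 60.3 tilt 0.02 F [-0.  -0.1 -4.4] w 0.31 j [ 0.5  -0.01 -0.75  1.84 -0.01  1.31 -0.77]
rot [-0.0, -0.0, 0.005] shift cm [9.89, -5.65, 1.08]
```

View pics/labz.png

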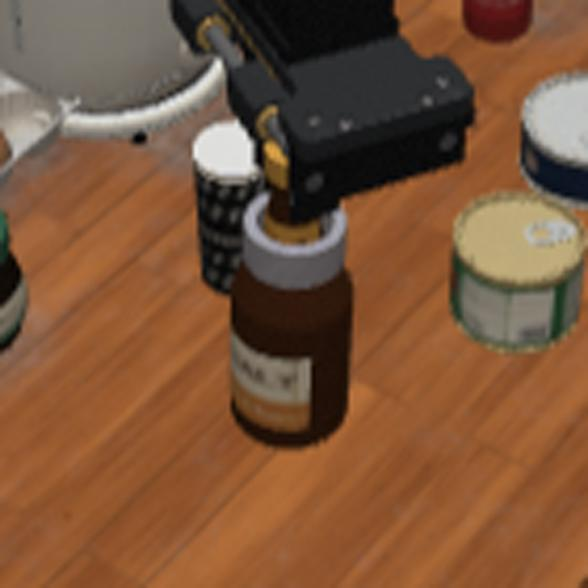

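View pics/unr.png

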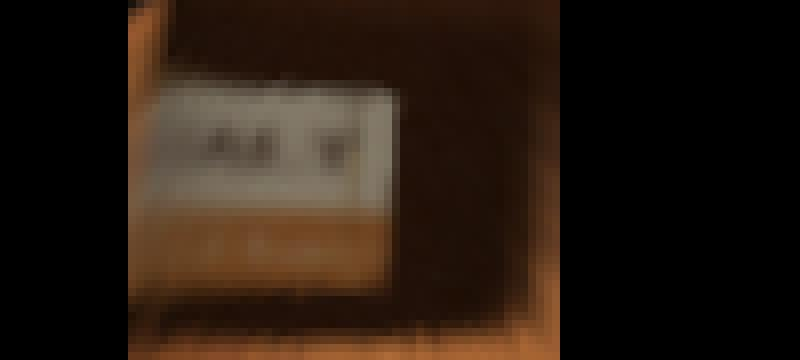

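>>> arm_command([
  [0, 0, 0, 0.6, -0.3, 0, 0],
  [0, 0, 0.01, 2, -1.1, 0.1, 0],
  [0, 0, 0.02, 4, -2.3, 0.4, 0],
  [0, 0, 0.03, 6, -3.4, 0.6, 0],
  [0, 0, 0.03, 8, -4.6, 0.8, 0],
  [0, 0, 0.03, 9.3, -5.4, 1, 0],
  [0, 0, 0.03, 9.8, -5.8, 1.05, 0],
  [0, 0, 0.03, 9.8, -5.8, 1.05, 0],
  [0, 0, 0.03, 9.8, -5.8, 1.05, 0],
  [0, 0, 0.03, 9.8, -5.8, 1.05, 0],
  [0, 0, 0.03, 9.8, -5.8, 1.05, 0],
  [0, 0, 0.03, 9.8, -5.8, 1.05, 0],
])

```text
t: 17.23
ee_pos: [461.8, 192.2, 220.7]
tcp_rot: [2.744, 1.529, 0.0]
wrist_force: [-1.0, 0.4, -4.6]
width: 0.31
```

```bash
python3 lab.py; python3 plan.py 459 197 220 60; python3 - <<'E'
from h import *
for n in("side","top"):
    p,d=robot.capture(n);c=robot.camera_params(n);save(p,n+"fin")
    for t in("collar_mid","bottle_mid","lens"):
        print(n,t,[(k["xy"],round(k["p"],2)) for k in robot.mark_of(t,n)[:2]])
E
```

```text
yaw 58.27126910522226 tcp [461.81632368 192.18416461 220.67206126] body axis [463.7784746  190.74680148] bottom z 79.8338223464734 collar top z-ish 203.61505593548853
[(54, 87), (57, 88), (59, 88), (63, 88), (66, 89), (69, 89), (72, 89), (75, 90), (78, 91), (81, 93), (84, 92), (87, 93), (90, 93), (93, 93), (96, 96), (99, 100), (102, 104), (105, 106), (108, 106), (111, 106), (114, 105), (117, 101), (119, 96), (123, 97), (126, 98), (129, 100), (132, 108), (135, 112), (138, 112), (141, 99), (144, 53), (147, 21), (150, 18), (153, 17), (156, 17), (159, 17), (162, 17), (165, 17), (168, 17), (171, 17), (174, 16), (177, 16), (180, 16), (183, 16), (186, 16), (189, 16), (192, 16), (195, 17), (198, 18), (201, 22), (204, 31), (207, 40), (210, 48), (213, 55)]
t 17.28 pos [461.7 192.4 220.7] yaw 58.3 tilt 0.03 F [-0.1 -0.1 -4.1] w 0.313 j [ 0.35  0.09 -0.87  1.79  0.08  1.29 -1.09]
rot [0.0, 0.0, -0.03] shift cm [0.25, -0.48, 0.07]
side collar_mid [([281.7, 276.5], 0.66), ([368.9, 256.4], 0.64)]
side bottle_mid [([280.8, 289.0], 0.59)]
side lens [([212.8, 329.5], 0.96)]
top collar_mid [([219.9, 264.0], 0.46)]
top bottle_mid [([226.5, 269.1], 0.64)]
top lens []
```

View pics/sidefin.png

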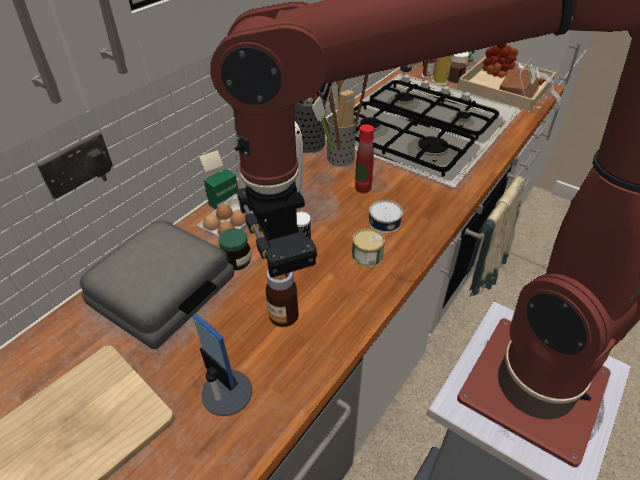

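View pics/topfin.png

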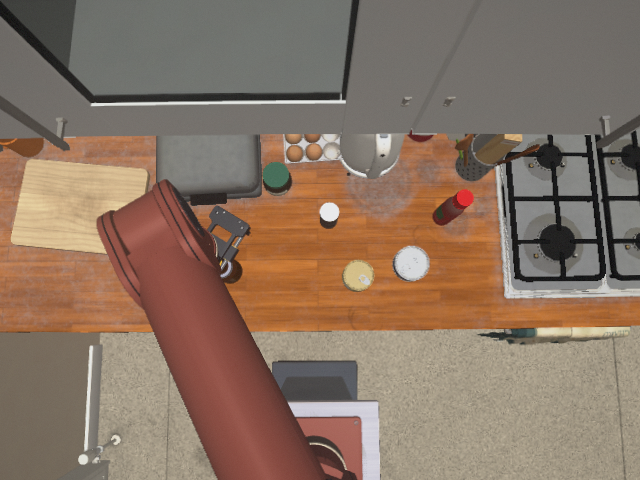

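>>> arm_command([
  [0, 0, 0, 0, 0, 0, 0],
  [0, 0, 0, 0, 0, 0, 0],
  [0, 0, 0, 0, 0, 0, 0],
  [0, 0, 0, 0, 0, 0, 0],
  [0, 0, 0, 0, 0, 0, 0],
  [0, 0, 0, 0, 0, 0, 0],
])

```text
t: 18.18
ee_pos: [461.5, 193.3, 220.5]
tcp_rot: [-2.743, -1.532, 0.0]
wrist_force: [0.3, 0.3, -4.9]
width: 0.311
```

```bash
python3 -c "
from h import *
s=robot.observe();print(s['t'],s['ee_pos'],np.abs(s['dq']).max(),s['width'],s['wrist_force'])
print(robot.finish_job())"
```

```text
18.1833 [461.46387267 193.26037157 220.54723859] 0.0010033591483800978 0.3108838297137107 [ 0.34897771  0.27938173 -4.93994389]
the job is handed in; nothing more can be done
None
```

I put the collar over the cap and let it settle on the bottle's shoulder while the bottle stood on the worktop. Then I lifted the bottle by its cap and held it in front of the phone. I handed the job in at 18.2 s while still holding it there; no verdict was reported.

**Last checks:**
- **Collar:** seated in the images, centre at about (463, 192, 190) mm. That is about 150 mm in front of the lens, within about 5 mm sideways and about 2 mm in height.
- **Label:** its middle is at about 84° azimuth, where facing the lens squarely needs about 84–86°.
- **Hold:** the arm was still, the grip was steady on the cap, and the wrist carried 4.9 N, which is about the bottle plus collar.
- **Other containers:** none had visibly moved, judging by eye from the pictures, not measured.

**Where measurements disagreed:**
- The two cameras differed by about 2 mm on the collar's y position, and the phone's angle came out between 3° and 8°. Both are well inside the tolerances.
- No camera saw the lens in the final picture from above, so its position comes from the first pair of images.
- The label's middle comes from its two edges, measured in separate views. It assumes the bottle did not twist in the grip.

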